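Clear the press's stroke counter through its sunken reset key

ROBOT

A 7-joint arm with a two-finger parallel gripper is mounted at the origin on the work surface. World frame = base frame: x ahead of the robot, y to its left, z up, the work surface at z = 0. Lengths are in m, angles in rad, forces in N, time in s.
With the tool pointing down it reaches from about 0.4 to 0.875 m from the base axis. Payload 6.5 kg.
Tool frame: the origin (TCP) lies midway between the tips of the shut fingers; the grasp point (between the pads) lies 19 mm behind it (hold_point_z is the distance from the TCP to the grasp point, in m); z points along the fingers, y is the direction in which the jaws open and shut (so a half turn about z gives the same grasp; the last joint's range is limited). The gripper opens to 88 mm and grips with 3 to 60 N. Pads are 18 mm wide; open, the fingers measure 123 mm over their backs; the gripper's body (75 mm by 187 mm) begins 45 mm behind the grasp point.
Start: joints at [-1.313, 0.536, -0.004, 1.538, 0.003, 1.067, -0.071], TCP at [0.207, 0.616, 0.205] pointing down, gripper open.
Joint ranges: [-2.7, 2.7], [-0.37, 2.16], [-1.27, 1.26], [0.24, 2.4], [-1.31, 4.45], [0.19, 1.91], [-2.76, 2.76]. Speed limits (rad/s): [2.39, 2.39, 3.14, 3.14, 3.14, 3.14, 3.14].

INTERFACE

Orientations are given as a rotation vector (axis times angle).
In Python, from bench import * gives the robot as it stands.
- The arm moves only by the tool step_arm, never from a script. Its arguments are lists of equal length, an entry for each row: "delta_pos": the shift along the tool's x, y, z in cm, a list of three; "rot": the turn, a rotation vector about the tool's x, y, z in rad, a list of three; "claw": the gripper's target within -1 to 1 (shut at 1, half-way at 0, fully open at -1). A call has 1 to 12 rows; each row is the pose to reach, as a shift and turn from the pose measured when the call began, along the tool's axes at that moment; what a row does not reach only later rows make up. A row lasts 1/12 s, in which the tool goes at most 41.7 mm and 7.16 degrees, less where a joint would pass 70% of its speed; a pose out of reach is approached as far as the arm can. A call with a gripper value outside its range is refused whole. The fingers move at their own pace and stop on an object; "squeeze" is the grip in N (left out, the last holds). Time passes only in rows, so rows that repeat a pose let the fingers close. It gives the time, the measured TCP pose, the force and the opening at its end, in the units of the state.
- state(): the state, without advancing time (a new reading comes with each control period).
- grab_frame(name): name is "scene" or "top"; returns (picture, depth): 384x512x3 uint8, red, green, blue; 384x512 float32, m along the optical axis (not along the pixel's ray), 0 where there is no reading.
- camera_params(name): a dict with "K" (3x3 intrinsics, pixels), "origin" and "attitude" of the camera in the world. Camera axes: x right, y down, z forward; pixel columns grow to the right and rows downward; lengths in m; the calibration is good to about 2 mm. A picture is of the moment at which its call begins. camera_params takes no time and is no camera call.
- close_job(): hands the job in, once; it reports no verdict.
The state is a dict: "time": time; "joint_positions": joint angles; "joint_vel": joint speeds; "effort": joint torques, N m; "ee_pos": TCP position; "tcp_rot": TCP orientation; "wrist_force": force on the tool from outside, world axes, zero at the start; "ft_torque": the same for the moment, N m; "grip_width": finger opening in m.
Only numpy, scipy, OpenCV 4.12 (cv2) and the standard library are available. Lean on these libraries where they do the work, as an engineer would, in place of code of your own. Each camera call takes 0.05 s, during which the arm holds its last target. There are 200 camera calls.

TASK

Clear the press's stroke counter for a new batch of rings: with a fingertip push its brass cover aside by the ridge, reach into the square well underneath to press the sunken reset key fully home and hold it for about a second, then let it up and push the cover back over the well. The cover is only slid along its guides, never lifted; leave the key in the round well alone and do not shift the rings, pipe, shade, screwdriver or jar.

Things in the scene. Friction and masses are not known exactly. Their poses are not given: they have to be found in the camera images.
- counter: The press's stroke counter: grey steel block bolted to the cart top, 140 (x) x 260 (y) x 70 (z) mm, number window on its -x face. Origin: centre of its underside; z up. In its top face (z 70): a 50 mm square well at x 0, y -65 under the sliding cover, and an open round well, 46 mm across, at x 0, y +90; both 34 mm deep. The cover runs along y in steel guides 6 mm high.
- well_mouth (a point): Centre of the mouth of the square reset well, in the plane of the counter's top face, 70 mm above the cart top. Axes as the counter's. 6 mm high end stops on the top face let the cover's centre travel from 2 mm on the -y side of this point (closed) to 72 mm on its +y side (fully open).
- reset_key_top (a point): Centre of the top of the reset key: a steel round key, 26 mm across, in the middle of the square well, its top 18 mm below the mouth when up (hidden by the cover until that is slid aside).
- reset_key (a joint): How far the reset key is pressed, m: 0 up, 0.006 fully home. A spring pushes it back up (about 1.3 N to start, 4 N fully home).
- lamp_key_top (a point): Centre of the top of the lamp-test key in the open round well: the same kind of key, also 18 mm below the top face. Not to be pressed.
- lamp_key (a joint): How far the lamp-test key is pressed, m: 0 up, 0.006 fully home; same spring.
- cover_mid (a point): Centre of the top face of the brass cover's plate, 75 mm above the cart top. Plate 66 (x) x 70 (y) x 5 mm, about 0.2 kg, loose between its guides (1.5 mm play each side), held down only by its weight; slides along the counter's y with a few newtons at most. Axes as the counter's. Closed, it hides the square well.
- cover_ridge (a point): Middle of the top edge of the cover's upright ridge, 93 mm above the cart top. The ridge is 44 mm long (x), 8 mm thick (y), rises 18 mm above the plate and stands 15 mm to the +y side of the plate's centre. Push on its -y face to open the cover (towards +y), on its +y face to close it.
- ring0: Loose brass crimp ring lying flat beside the counter, 48 mm across, 12 mm high; origin at the centre of its underside. Bystander.
- ring1: Loose brass crimp ring lying flat beside the counter, 48 mm across, 12 mm high; origin at the centre of its underside. Bystander.
- ring2: Loose brass crimp ring lying flat beside the counter, 48 mm across, 12 mm high; origin at the centre of its underside. Bystander.
- pipe: Loose brass threaded lamp pipe with two hex nuts lying on the cart on the +x side of the counter, 220 mm long along its y, 13 mm thick, nuts 20 mm; origin under its middle. Bystander.
- shade: Loose yellow glass hexagonal lamp shade, standing, 116 mm across, 130 mm high; origin at the centre of its underside. Bystander.
- driver: Loose screwdriver lying on the cart, handle to its -x; origin on its underside. Bystander.
- jar: Loose closed jar, 60 mm across, 70 mm high; origin at the centre of its underside. Bystander.
- cover: The same brass sliding cover, with its origin at the centre of its underside, axes as the counter's.

How it is judged:
By the outcome, as a careful person would: the job done as asked, in the order asked, and still so for the second after the job is handed in, with the robot touching nothing.
It also fails if it takes over 58 s, if anything falls off the work surface, if the arm or the gripper's body presses on something with over 40 N, if the wrist force passes 120 N, or if a joint passes its speed limit or range.

## Working session

There is one attempt and no reset: what is moved stays moved. The work goes in short steps, Python scripts to look and compute and a tool call to move; the robot and the scene stay as the last step left them, time stands still between calls to the robot, and variables do not carry over. Pictures are saved under pics/ and viewed, about 8 in all and at most 12, crops included, and the job is handed in when it is done.

Besides the shell and the picture viewer there is one more tool, called after ">>>" in YAML: its name, and indented under it one key for each argument. step_arm: Moves the arm, as the interface text tells. Its arguments: {"type":"object","properties":{"delta_pos":{"type":"array","items":{"type":"array","items":{"type":"number"}}},"rot":{"type":"array","items":{"type":"array","items":{"type":"number"}}},"claw":{"type":"array","items":{"type":"number"}},"squeeze":{"type":"number"}},"required":["delta_pos","rot","claw"]}

```bash
mkdir -p pics; cat > h.py <<'E'
from bench import *
import numpy as np, cv2
from scipy.spatial.transform import Rotation as R
def cam(n):
    p=camera_params(n); A=np.array(p["attitude"],float)
    if A.shape!=(3,3): A=R.from_rotvec(A).as_matrix() if A.size==3 else R.from_quat(A).as_matrix()
    return np.array(p["K"]),np.array(p["origin"]),A
def ray(n,uv,z):
    K,o,A=cam(n); d=A@np.linalg.solve(K,[uv[0],uv[1],1]); return o+d*(z-o[2])/d[2]
def proj(n,P):
    K,o,A=cam(n); q=K@(A.T@(np.array(P)-o)); return q[:2]/q[2]
def world(n,D):
    K,o,A=cam(n); v,u=np.mgrid[:D.shape[0],:D.shape[1]]
    q=np.stack([u,v,np.ones_like(u)],-1)@np.linalg.inv(K).T*D[...,None]
    return q@A.T+o
E
python3 - <<'E'
from h import *
for n in("scene","top"):
    im,d=grab_frame(n); np.save(f"{n}.npy",im);np.save(f"{n}d.npy",d)
    cv2.imwrite(f"pics/{n}0.png",cv2.resize(im[...,::-1],(768,576)))
    p=camera_params(n);print(p)
print(state())
E
```

```text
{'K': array([[420.74490409,   0.        , 255.78030488],
       [  0.        , 420.74490409, 189.46649215],
       [  0.        ,   0.        ,   1.        ]]), 'origin': array([1.10410365, 0.67693348, 0.68621228]), 'attitude': array([-0.86221118, -2.37187312,  1.26607748])}
{'K': array([[360.19190734,   0.        , 251.87149681],
       [  0.        , 360.19190734, 197.42587204],
       [  0.        ,   0.        ,   1.        ]]), 'origin': array([ 0.4449516 , -0.01181547,  0.98508124]), 'attitude': array([-2.14993782,  2.17406658, -0.10543003])}
{'time': 0.1, 'joint_positions': array([-1.31319361,  0.53710556, -0.00448414,  1.53874558,  0.0026121 ,
        1.06731432, -0.07123672]), 'joint_vel': array([-0.00076098,  0.00030772,  0.00040745, -0.00339159,  0.00050686,
       -0.00100228, -0.00056988]), 'effort': array([ 1.95783250e-03, -5.72079706e+01,  9.93496589e-01, -2.52230215e+01,
       -5.62139077e-02,  1.35693530e-02,  3.07956770e-05]), 'ee_pos': array([0.20661349, 0.61565219, 0.20432769]), 'tcp_rot': array([-5.06260774e-01, -3.10037987e+00,  2.44992953e-03]), 'wrist_force': array([1.01227042, 0.01780771, 0.68305458]), 'ft_torque': array([ 0.01343947,  0.0654838 , -0.00509102]), 'grip_width': 0.08821410118641158}
```

View pics/top0.png

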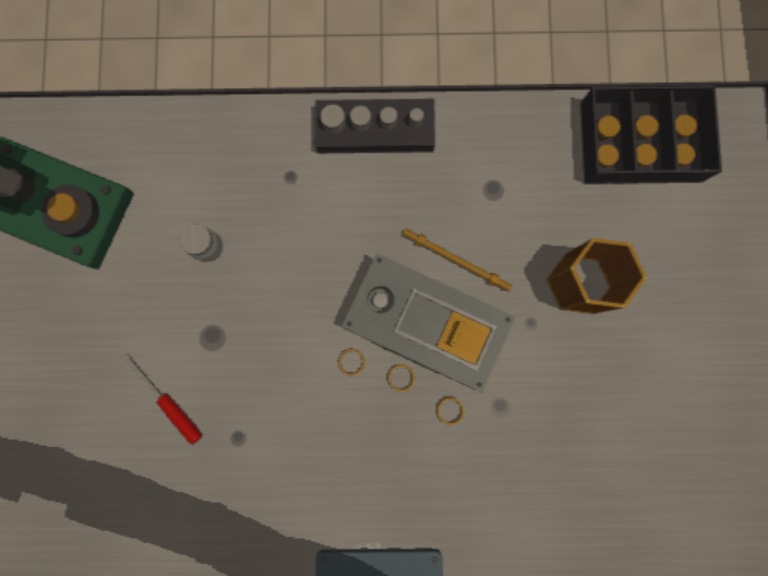

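View pics/scene0.png

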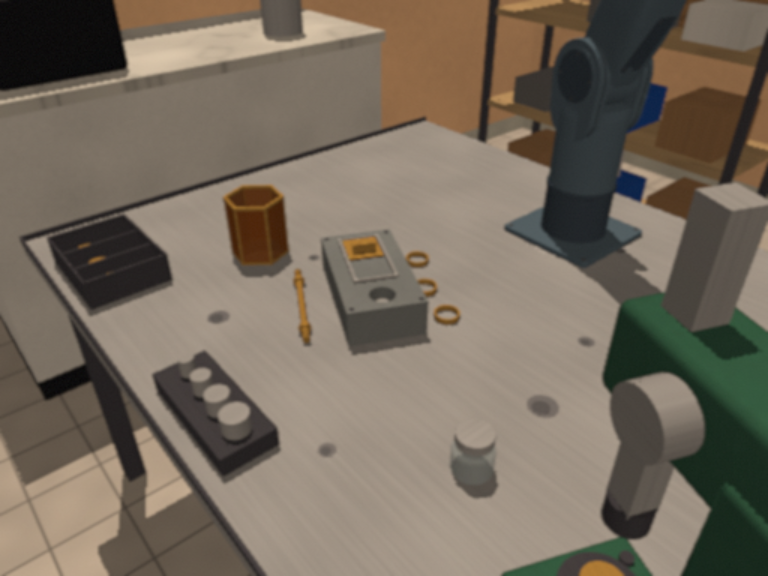

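The top view shows the counter around (425,320), with the round well at (380,299), the closed brass cover at (466,336) and its ridge at (453,333). The shade is at (600,275), the pipe at (455,260), and the rings lie below the counter.

```bash
python3 - <<'E'
from h import *
im=np.load("top.npy");d=np.load("topd.npy");W=world("top",d)
z=W[...,2]
box=np.zeros(z.shape,bool);box[160:270,215:350]=1
m=box&(z>.06)&(z<.085)
P=W[m]; print("z med",np.median(P[:,2]))
cc=cv2.connectedComponentsWithStats(m.astype(np.uint8))
i=1+np.argmax(cc[2][1:,4]); m=cc[1]==i
def rect(mm,zz):
    ys,xs=np.nonzero(mm); pts=np.array([ray("top",(x,y),zz)[:2] for x,y in zip(xs,ys)],np.float32)
    return cv2.minAreaRect(pts*1000)
print("block",rect(m,.07))
hsv=cv2.cvtColor(im,cv2.COLOR_RGB2HSV)
b=m&(hsv[...,1]>140)&(hsv[...,0]>8)&(hsv[...,0]<35)
b=cv2.morphologyEx(b.astype(np.uint8),cv2.MORPH_OPEN,np.ones((3,3)))
b2=cv2.morphologyEx(b,cv2.MORPH_CLOSE,np.ones((9,9)))
print("cover",rect(b2>0,.075))
r=(z>.084)&(z<.1)&box; ys,xs=np.nonzero(r);print("ridge",r.sum(),W[r].mean(0) if r.any() else 0)
# round well
c=box&(z<.062)&(z>.03);cc=cv2.connectedComponentsWithStats(c.astype(np.uint8))
for k in range(1,cc[0]):
    if cc[2][k,4]>30: print("low",cc[2][k],W[cc[1]==k].mean(0))
print("well", ray("top",(380/1.5,299/1.5),.07))
crop=im[155:275,215:360]; cv2.imwrite("pics/crop1.png",cv2.resize(crop[...,::-1],None,fx=5,fy=5,interpolation=cv2.INTER_CUBIC))
print(R.from_rotvec(state()["tcp_rot"]).as_matrix().round(3))
E
```

```text
z med 0.07058301179950521Traceback (most recent call last):
  File "<stdin>", line 12, in <module>
  File "<stdin>", line 10, in rect
  File "h.py", line 9, in ray
    K,o,A=cam(n); d=A@np.linalg.solve(K,[uv[0],uv[1],1]); return o+d*(z-o[2])/d[2]
          ~~~^^^
  File "h.py", line 5, in cam
    p=camera_params(n); A=np.array(p["attitude"],float)
ValueError: time passes only in moves, steps and waits
```

```bash
sed -i 's/^def cam/import functools\n@functools.lru_cache\ndef cam/' h.py; python3 - <<'E'
from h import *
im=np.load("top.npy");d=np.load("topd.npy");W=world("top",d)
z=W[...,2]
box=np.zeros(z.shape,bool);box[160:270,215:350]=1
m=box&(z>.06)&(z<.085)
cc=cv2.connectedComponentsWithStats(m.astype(np.uint8))
i=1+np.argmax(cc[2][1:,4]); m=cc[1]==i
def rect(mm,zz):
    ys,xs=np.nonzero(mm); pts=np.array([ray("top",(x,y),zz)[:2] for x,y in zip(xs,ys)],np.float32)
    return cv2.minAreaRect(pts*1000)
print("block",rect(m,.07))
hsv=cv2.cvtColor(im,cv2.COLOR_RGB2HSV)
b=m&(hsv[...,1]>140)&(hsv[...,0]>8)&(hsv[...,0]<35)
b=cv2.morphologyEx(b.astype(np.uint8),cv2.MORPH_OPEN,np.ones((3,3)))
b2=cv2.morphologyEx(b,cv2.MORPH_CLOSE,np.ones((9,9)))
print("cover",rect(b2>0,.075))
r=(z>.084)&(z<.1)&box; print("ridge",r.sum(),W[r].mean(0) if r.any() else 0)
c=box&(z<.062)&(z>.03);cc=cv2.connectedComponentsWithStats(c.astype(np.uint8))
for k in range(1,cc[0]):
    if cc[2][k,4]>30: print("low",cc[2][k],W[cc[1]==k].mean(0))
print("well", ray("top",(380/1.5,299/1.5),.07))
crop=im[155:275,215:360]; cv2.imwrite("pics/crop1.png",cv2.resize(crop[...,::-1],None,fx=5,fy=5,interpolation=cv2.INTER_CUBIC))
print(R.from_rotvec(state()["tcp_rot"]).as_matrix().round(3))
E
```

```text
block ((499.5506591796875, -87.13937377929688), (259.9819030761719, 140.0524444580078), 64.37046813964844)
cover ((471.9415588378906, -146.08966064453125), (70.38326263427734, 65.03653717041016), 63.984676361083984)
ridge 62 [ 0.47830944 -0.13116573  0.09270141]
low [244 191  18  18 241] [ 0.54070685 -0.00585296  0.0424579 ]
low [254 231  39  18  51] [ 0.43523856 -0.05613161  0.05286759]
well [ 0.53820884 -0.0073958   0.07      ]
[[-0.948  0.318 -0.   ]
 [ 0.318  0.948 -0.002]
 [-0.    -0.002 -1.   ]]
```

View pics/crop1.png

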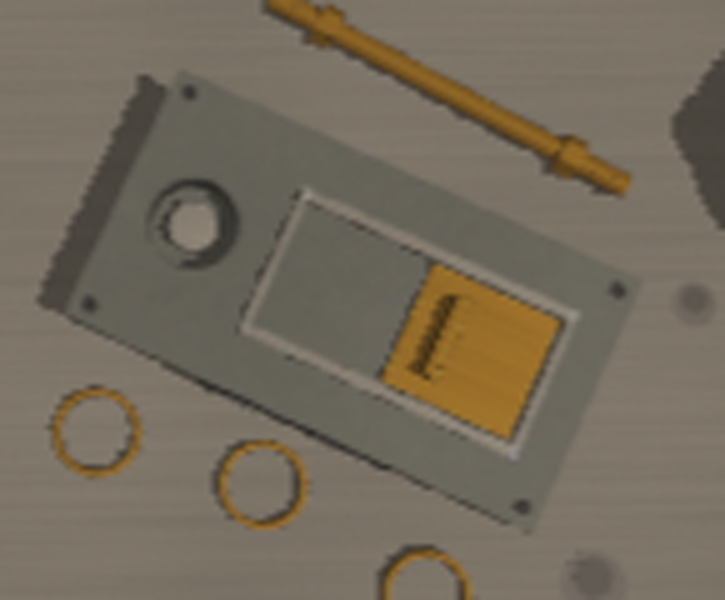

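```bash
cat >> h.py <<'E'
C=np.array([.4996,-.0871]);YC=np.array([.4326,.9016]);XC=np.array([.9016,-.4326])
RT=np.c_[np.r_[YC,0],np.r_[XC,0],[0,0,-1]]   # tool x=+counter y, tool y = counter x
def to(cx,cy,z,s=None,world=None,st=None):
    s=st or state(); Rm=R.from_rotvec(s["tcp_rot"])
    t=np.r_[C+XC*cx+YC*cy,z] if world is None else np.array(world)
    rv=(Rm.inv()*R.from_matrix(RT)).as_rotvec()
    return (Rm.inv().apply(t-s["ee_pos"])*100).round(2), rv.round(4)
def where():
    s=state(); e=s["ee_pos"]; d=e[:2]-C
    print("t",round(s["time"],2),"counter xyz mm",(1000*np.array([d@XC,d@YC,e[2]])).round(1),"F_c",np.round([s["wrist_force"][:2]@XC,s["wrist_force"][:2]@YC,s["wrist_force"][2]],2),"grip",round(s["grip_width"],4))
E
python3 - <<'E'
from h import *
print(to(0,0,0,world=[.33,.4,.23])); print(to(0,0,0,world=[.45,.2,.22]))
where()
E
```

```text
(array([-18.56, -16.52,  -2.54]), array([-1.1000e-03,  1.4000e-03,  1.6944e+00]))
(array([-36.3 , -31.67,  -1.51]), array([-1.1000e-03,  1.4000e-03,  1.6944e+00]))
t 0.1 counter xyz mm [-568.2  506.9  204.3] F_c [0.9  0.45 0.68] grip 0.0882
```

>>> step_arm:
  delta_pos:
    - [-2.5,-2.2,-0.5]
    - [-5,-4.4,-1]
    - [-7.5,-6.6,-1.5]
    - [-10,-8.8,-2]
    - [-12.5,-11,-2.5]
    - [-15,-13.2,-2.5]
    - [-17.5,-15.4,-2.5]
    - [-20,-17.6,-2.5]
    - [-22.5,-19.8,-2.5]
    - [-25,-22,-2.5]
    - [-27.5,-24.2,-2.5]
    - [-30,-26.4,-2.5]
  rot:
    - [0,0,0.08]
    - [0,0,0.16]
    - [0,0,0.24]
    - [0,0,0.32]
    - [0,0,0.4]
    - [0,0,0.48]
    - [0,0,0.56]
    - [0,0,0.64]
    - [0,0,0.72]
    - [0,0,0.8]
    - [0,0,0.88]
    - [0,0,0.96]
  claw: [1,1,1,1,1,1,1,1,1,1,1,1]
  squeeze: 10

```text
time: 1.1
ee_pos: [0.4074, 0.2683, 0.2296]
tcp_rot: [1.885, 2.512, -0.003]
wrist_force: [0.5, 0.6, 0.3]
grip_width: 0.0103
```

```bash
python3 - <<'E'
from h import *
where(); print(state()["ee_pos"],to(0,-.076,.15))
E
```

```text
t 1.1 counter xyz mm [-236.9  280.6  229.6] F_c [0.17 0.71 0.29] grip 0.0103
[0.40738226 0.26833383 0.22964898] (array([-42.35,  -6.14,   8.03]), array([-6.000e-04,  1.700e-03,  7.306e-01]))
```

>>> step_arm:
  delta_pos:
    - [-3.6,-0.5,0]
    - [-7.2,-1,0]
    - [-10.8,-1.5,0]
    - [-14.4,-2,0]
    - [-18,-2.5,0.5]
    - [-21.6,-3,1]
    - [-25.2,-3.6,2]
    - [-28.8,-4.2,3]
    - [-32.4,-4.7,4]
    - [-36,-5.2,5.5]
    - [-39.6,-5.7,7]
    - [-42.4,-6.1,8]
  rot:
    - [0,0,0.06]
    - [0,0,0.12]
    - [0,0,0.18]
    - [0,0,0.24]
    - [0,0,0.3]
    - [0,0,0.36]
    - [0,0,0.43]
    - [0,0,0.49]
    - [0,0,0.55]
    - [0,0,0.61]
    - [0,0,0.67]
    - [0,0,0.73]
  claw: [1,1,1,1,1,1,1,1,1,1,1,1]

```text
time: 2.1
ee_pos: [0.4665, -0.1587, 0.1491]
tcp_rot: [2.661, 1.668, -0.004]
wrist_force: [0.6, 0.4, 0.3]
grip_width: 0.0006
```

```bash
python3 - <<'E'
from h import *
where(); print(to(0,-.076,.15), to(0,-.076,.082))
im,d=grab_frame("scene"); cv2.imwrite("pics/s2.png",cv2.resize(im[120:260,190:320][...,::-1],None,fx=4,fy=4,interpolation=cv2.INTER_CUBIC))
where()
E
```

```text
t 2.1 counter xyz mm [  1.1 -78.8 149.1] F_c [0.41 0.63 0.25] grip 0.0006
(array([ 0.28, -0.12, -0.09]), array([-0.0005,  0.0028, -0.0038])) (array([ 0.3 , -0.11,  6.71]), array([-0.0005,  0.0028, -0.0038]))
t 2.15 counter xyz mm [  2.9 -83.7 148.4] F_c [ 1.29 -4.19  0.07] grip 0.0003
```

View pics/s2.png

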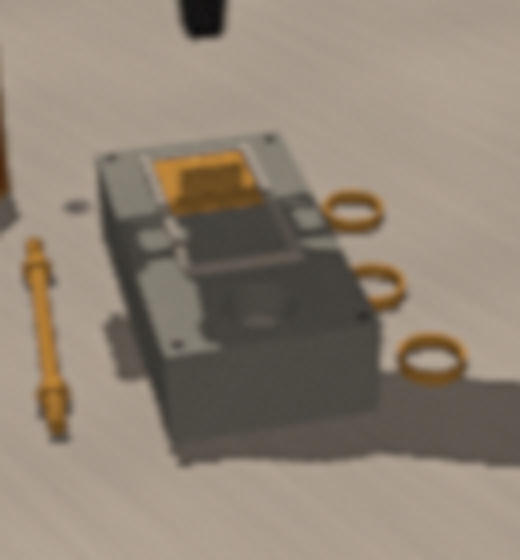

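The shut fingertip hangs above and behind the closed cover (crop pixel (205,20)), with the ridge at (210,180). Next I descend on the ridge's -y side.

>>> step_arm:
  delta_pos:
    - [0.4,-0.2,0]
    - [0.6,-0.2,1.5]
    - [0.6,-0.2,3]
    - [0.6,-0.2,4.5]
    - [0.6,-0.2,5.5]
    - [0.6,-0.2,6.0]
    - [0.6,-0.2,6.5]
    - [0.6,-0.2,6.5]
  rot:
    - [0,0,0]
    - [0,0,0]
    - [0,0,0]
    - [0,0,0]
    - [0,0,0]
    - [0,0,0]
    - [0,0,0]
    - [0,0,0]
  claw: [1,1,1,1,1,1,1,1]

```text
time: 2.82
ee_pos: [0.4666, -0.1575, 0.083]
tcp_rot: [2.666, 1.656, -0.008]
wrist_force: [-0.2, 0.1, 0.3]
grip_width: 0.0006
```

```bash
python3 - <<'E'
from h import *
where(); print(to(0,-.06,.083), to(0,.008,.083))
im,d=grab_frame("scene"); cv2.imwrite("pics/s3.png",cv2.resize(im[100:240,190:320][...,::-1],None,fx=4,fy=4,interpolation=cv2.INTER_CUBIC))
E
```

```text
t 2.82 counter xyz mm [  0.7 -77.8  83. ] F_c [-0.23 -0.04  0.29] grip 0.0006
(array([ 1.78, -0.09, -0.01]), array([ 0.0001,  0.0064, -0.0119])) (array([ 8.58, -0.17, -0.05]), array([ 0.0001,  0.0064, -0.0119]))
```

View pics/s3.png

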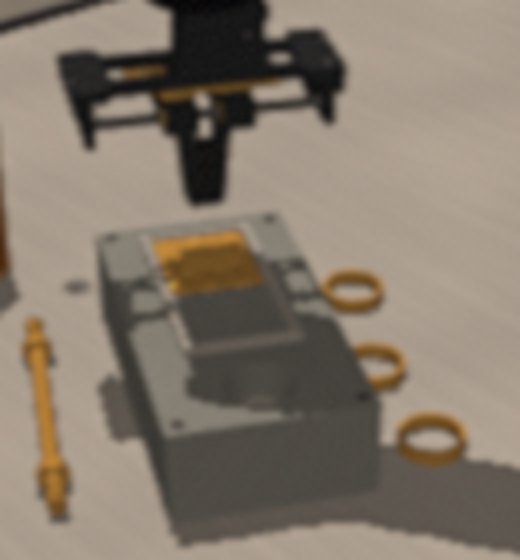

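```bash
python3 - <<'E'
from h import *
s=state();e=s["ee_pos"];where()
for P in (e,np.r_[C-YC*.052,.093]): print(((proj("scene",P)-[190,100])*4).round())
im,d=grab_frame("scene");im2,d2=grab_frame("top");where()
W=world("scene",d)
for r in range(100,160,4):
  u=240; print(r,im[r,u],W[r,u].round(3))
print(im2.shape); cv2.imwrite("pics/s4.png",np.hstack([cv2.resize(im[100:240,190:320][...,::-1],None,fx=3,fy=3),cv2.resize(im2[150:290,215:345][...,::-1],None,fx=3,fy=3)]))
E
```

```text
t 2.87 counter xyz mm [  1.  -77.9  83.5] F_c [ 1.38 -0.55  0.73] grip 0.0004
[204. 240.]
[213. 245.]
t 2.97 counter xyz mm [  1.5 -78.   83.9] F_c [-0.35  0.39  0.07] grip 0.0003
100 [10 10 13] [ 0.488 -0.127  0.279]
104 [23 22 23] [ 0.485 -0.131  0.267]
108 [22 21 20] [ 0.477 -0.142  0.25 ]
112 [26 26 25] [ 0.48  -0.139  0.241]
116 [23 22 23] [ 0.481 -0.138  0.23 ]
120 [36 29 25] [ 0.479 -0.141  0.217]
124 [159 145 130] [ 0.214 -0.489  0.001]
128 [59 54 51] [ 0.486 -0.133  0.199]
132 [145 134 121] [ 0.258 -0.433  0.002]
136 [18 17 18] [ 0.471 -0.154  0.162]
140 [18 17 17] [ 0.473 -0.152  0.152]
144 [18 17 17] [ 0.475 -0.149  0.141]
148 [19 17 19] [ 0.473 -0.152  0.126]
152 [156 144 130] [ 0.347 -0.318 -0.001]
156 [140 133 121] [ 0.44  -0.196  0.07 ]
(384, 512, 3)
```

View pics/s4.png

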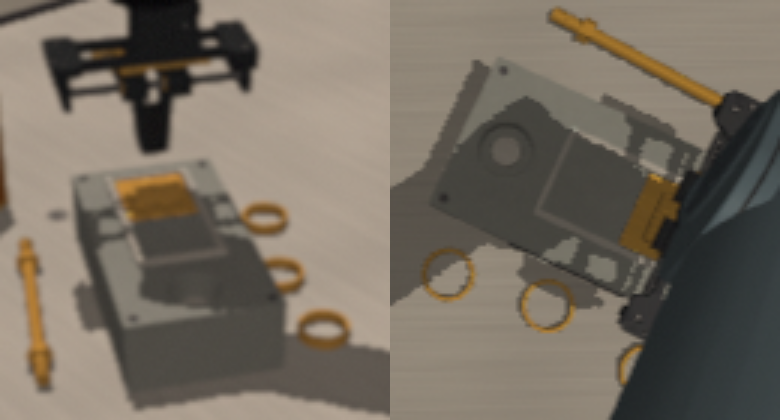

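```bash
python3 - <<'E'
from h import *
im,d=grab_frame("scene");W=world("scene",d);where()
dk=(im.max(2)<60)&(W[...,2]>.075)&(d>0)
dk[:, :220]=0; dk[:,262:]=0
c=(W[...,:2]-C); cx=c@XC*1000; cy=c@YC*1000
for r in range(130,166):
    q=np.nonzero(dk[r])[0]
    if len(q): print(r,q.min(),q.max(),"x",cx[r,q].min().round(),cx[r,q].max().round(),"y",np.median(cy[r,q]).round(),cy[r,q].max().round(),"z",(1000*np.median(W[r,q,2])).round())
E
```

```text
t 3.02 counter xyz mm [  1.5 -78.   84. ] F_c [-0.38  0.41  0.14] grip 0.0004
130 231 252 x -25.0 32.0 y -45.0 -43.0 z 193.0
131 231 247 x -11.0 33.0 y -45.0 -42.0 z 192.0
132 232 246 x -8.0 30.0 y -45.0 -40.0 z 189.0
133 234 245 x -10.0 25.0 y -67.0 -42.0 z 174.0
134 235 245 x -11.0 18.0 y -71.0 -69.0 z 169.0
135 235 245 x -10.0 17.0 y -73.0 -63.0 z 165.0
136 235 245 x -10.0 18.0 y -69.0 -67.0 z 164.0
137 235 245 x -10.0 18.0 y -68.0 -66.0 z 161.0
138 235 245 x -11.0 18.0 y -69.0 -66.0 z 158.0
139 235 245 x -10.0 18.0 y -70.0 -66.0 z 155.0
140 236 245 x -10.0 15.0 y -70.0 -66.0 z 151.0
141 236 245 x -9.0 15.0 y -71.0 -65.0 z 148.0
142 236 245 x -10.0 15.0 y -71.0 -67.0 z 144.0
143 236 245 x -10.0 15.0 y -70.0 -67.0 z 142.0
144 236 245 x -10.0 16.0 y -69.0 -66.0 z 139.0
145 236 244 x -7.0 15.0 y -70.0 -67.0 z 136.0
146 236 244 x -7.0 16.0 y -71.0 -66.0 z 132.0
147 237 244 x -7.0 14.0 y -70.0 -65.0 z 129.0
148 237 244 x -6.0 13.0 y -70.0 -67.0 z 127.0
149 238 243 x -4.0 10.0 y -71.0 -68.0 z 123.0
150 239 239 x 7.0 7.0 y -70.0 -70.0 z 121.0
```

The camera puts the fingertip at z ≈ 0.121, but the reported TCP is 0.084. I'll test this with a small push at the current height: if the reported height is right, it meets the ridge and the cover moves slightly.

>>> step_arm:
  delta_pos:
    - [0.5,-0.1,0]
    - [1.0,-0.1,0]
    - [1.5,-0.1,0]
    - [2.0,-0.1,0]
    - [2.0,-0.1,0]
  rot:
    - [0,0,0]
    - [0,0,0]
    - [0,0,0]
    - [0,0,0]
    - [0,0,0]
  claw: [1,1,1,1,1]

```text
time: 3.43
ee_pos: [0.476, -0.1382, 0.0838]
tcp_rot: [2.664, 1.657, -0.006]
wrist_force: [-0.9, 0.5, 0.3]
grip_width: 0.0004
```

```bash
cat >> h.py <<'E'
def tip(save=None):
    im,d=grab_frame("scene");W=world("scene",d);where()
    c=(W[...,:2]-C); cx=c@XC*1000; cy=c@YC*1000;z=W[...,2]*1000
    dk=(im.max(2)<60)&(z>60)&(z<190)&(d>0)&(abs(cx)<30)&(cy>-110)&(cy<110)
    n,l,s,_=cv2.connectedComponentsWithStats(dk.astype(np.uint8),connectivity=4)
    if n>1:
        k=1+np.argmax(s[1:,4]);f=l==k;print("finger n",f.sum(),"x",np.percentile(cx[f],[2,98]).round(),"ymed",np.median(cy[f]).round(1),"zmin",z[f].min().round(1))
    # ridge (75<z<100, brass) and plate
    h=cv2.cvtColor(im,cv2.COLOR_RGB2HSV)
    b=(h[...,1]>110)&(h[...,0]>8)&(h[...,0]<35)&(abs(cx)<36)&(abs(cy)<130)
    p=b&(z>72)&(z<78);r=b&(z>84)&(z<98)
    print("plate y",np.percentile(cy[p],[1,99]).round(1) if p.any() else 0,"ridge y med",np.median(cy[r]).round(1) if r.any() else 0, r.sum())
    if save: cv2.imwrite(f"pics/{save}.png",cv2.resize(im[100:240,190:320][...,::-1],None,fx=4,fy=4,interpolation=cv2.INTER_CUBIC))
E
python3 - <<'E'
from h import *
tip(); where()
E
```

```text
t 3.48 counter xyz mm [  0.8 -57.1  83.8] F_c [ 0.4  -0.68 -0.41] grip 0.0005
finger n 178 x [-11.  19.] ymed -47.5 zmin 120.5
plate y [-101.2  -28.5] ridge y med -47.7 62
t 3.48 counter xyz mm [  0.8 -57.1  83.8] F_c [ 0.4  -0.68 -0.41] grip 0.0005
```

The test push met no ridge and the cover did not move, so the real tip sits about 37 mm above the reported TCP. I'll back off and descend with that correction.

>>> step_arm:
  delta_pos:
    - [-1,0,0]
    - [-2,0,0]
    - [-2.2,0,0]
    - [-2.2,0,1]
    - [-2.2,0,2]
    - [-2.2,0,2.8]
    - [-2.2,0,3.4]
    - [-2.2,0,3.4]
    - [-2.2,0,3.4]
  rot:
    - [0,0,0]
    - [0,0,0]
    - [0,0,0]
    - [0,0,0]
    - [0,0,0]
    - [0,0,0]
    - [0,0,0]
    - [0,0,0]
    - [0,0,0]
  claw: [1,1,1,1,1,1,1,1,1]

```text
time: 4.23
ee_pos: [0.4655, -0.1587, 0.0493]
tcp_rot: [2.665, 1.657, -0.008]
wrist_force: [0.2, -0.8, 0.0]
grip_width: 0.0006
```

```bash
python3 - <<'E'
from h import *
tip("s5"); print(to(0,.008,.046))
E
```

```text
t 4.28 counter xyz mm [  0.5 -79.2  49.8] F_c [ 0.46 -0.17 -0.24] grip 0.0006
finger n 300 x [-25.  28.] ymed -67.4 zmin 84.7
plate y [-101.5  -28. ] ridge y med -48.5 78
(array([ 8.72, -0.15,  0.32]), array([ 0.0014,  0.0059, -0.0108]))
```

View pics/s5.png

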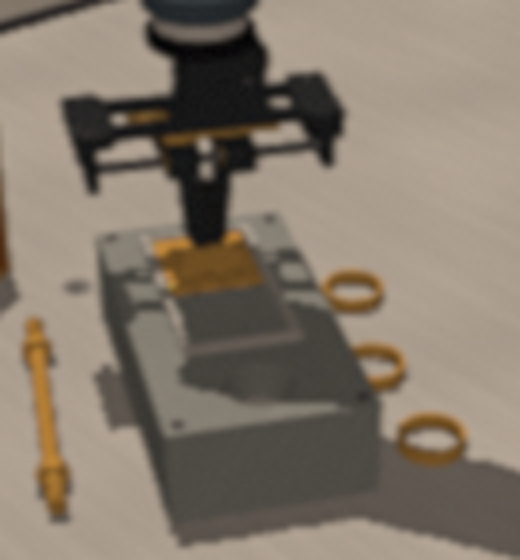

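The tip is now down behind the ridge (crop pixel (205,240)), at about z 0.085. I push the cover open.

>>> step_arm:
  delta_pos:
    - [0.5,-0.1,0.3]
    - [1.0,-0.1,0.3]
    - [1.5,-0.1,0.3]
    - [2,-0.1,0.3]
    - [2.5,-0.1,0.3]
    - [3,-0.1,0.3]
    - [3.5,-0.1,0.3]
    - [4,-0.1,0.3]
    - [4.5,-0.1,0.3]
    - [5,-0.1,0.3]
    - [5.5,-0.1,0.3]
    - [6,-0.1,0.3]
  rot:
    - [0,0,0]
    - [0,0,0]
    - [0,0,0]
    - [0,0,0]
    - [0,0,0]
    - [0,0,0]
    - [0,0,0]
    - [0,0,0]
    - [0,0,0]
    - [0,0,0]
    - [0,0,0]
    - [0,0,0]
  claw: [1,1,1,1,1,1,1,1,1,1,1,1]

```text
time: 5.28
ee_pos: [0.4917, -0.1043, 0.0465]
tcp_rot: [2.664, 1.656, -0.007]
wrist_force: [-1.7, -2.8, 2.9]
grip_width: 0.0004
```

```bash
python3 - <<'E'
from h import *
tip(); print(to(0,.008,.046))
E
```

```text
t 5.33 counter xyz mm [  0.3 -17.5  46.4] F_c [-0.4  -2.28  1.55] grip 0.0004
finger n 310 x [-26.  28.] ymed -2.6 zmin 93.6
plate y [-54.1  17.6] ridge y med -2.5 90
(array([ 2.55, -0.05,  0.02]), array([ 0.0015,  0.0052, -0.0097]))
```

>>> step_arm:
  delta_pos:
    - [0.5,0,0]
    - [1.0,0,0]
    - [1.5,0,0]
    - [2,0,0]
    - [2.4,0,0]
    - [2.6,0,0]
    - [2.7,0,0]
    - [2.7,0,0]
  rot:
    - [0,0,0]
    - [0,0,0]
    - [0,0,0]
    - [0,0,0]
    - [0,0,0]
    - [0,0,0]
    - [0,0,0]
    - [0,0,0]
  claw: [1,1,1,1,1,1,1,1]

```text
time: 6.0
ee_pos: [0.5032, -0.0813, 0.0462]
tcp_rot: [2.663, 1.655, -0.01]
wrist_force: [-4.3, -8.7, 4.7]
grip_width: 0.0003
```

```bash
python3 - <<'E'
from h import *
tip(); print(to(-.002,-.02,.07),to(-.002,-.065,.08))
E
```

```text
t 6.05 counter xyz mm [ 0.7  6.8 46.2] F_c [  0.12 -10.74   4.41] grip 0.0004
finger n 321 x [-24.  28.] ymed 20.8 zmin 93.6
plate y [-28.7  38.4] ridge y med 23.3 86
(array([-2.71, -0.24, -2.35]), array([ 0.0017,  0.0084, -0.0113])) (array([-7.21, -0.18, -3.32]), array([ 0.0017,  0.0084, -0.0113]))
```

The cover is on its end stop: 10 N reaction, with the plate edge at y −28, clear of the well. I back off, lift and move over the well.

>>> step_arm:
  delta_pos:
    - [-0.6,0,0]
    - [-1.5,-0.1,-0.5]
    - [-2.5,-0.1,-2]
    - [-3.5,-0.2,-3.3]
    - [-5,-0.2,-3.3]
    - [-6.5,-0.2,-3.3]
    - [-7.2,-0.2,-3.3]
    - [-7.2,-0.2,-3.3]
    - [-7.2,-0.2,-3.3]
  rot:
    - [0,0,0]
    - [0,0,0]
    - [0,0,0]
    - [0,0,-0.01]
    - [0,0,-0.01]
    - [0,0,-0.01]
    - [0,0,-0.01]
    - [0,0,-0.01]
    - [0,0,-0.01]
  claw: [1,1,1,1,1,1,1,1,1]

```text
time: 6.8
ee_pos: [0.4697, -0.1441, 0.0799]
tcp_rot: [2.656, 1.668, -0.009]
wrist_force: [-0.2, 0.1, 0.1]
grip_width: 0.0006
```

```bash
python3 - <<'E'
from h import *
tip("s6"); print(to(-.002,-.065,.045),to(-.002,-.065,.015))
im,d=grab_frame("scene");W=world("scene",d);c=W[...,:2]-C;cx=c@XC*1000;cy=c@YC*1000;z=W[...,2]*1000
m=(z<64)&(z>30)&(abs(cx)<40)&(cy<-30)&(cy>-105)
print("well",m.sum(),[np.percentile(q[m],[2,50,98]).round() for q in(cx,cy,z)] if m.any() else 0)
E
```

```text
t 6.85 counter xyz mm [ -2.3 -63.9  79.8] F_c [-0.92 -0.22 -0.14] grip 0.0003
finger n 203 x [-21.  21.] ymed -55.1 zmin 116.4
plate y [-28.7  38.6] ridge y med 23.9 73
(array([-0.09,  0.02,  3.48]), array([ 0.0014,  0.0076, -0.0006])) (array([-0.07,  0.02,  6.48]), array([ 0.0014,  0.0076, -0.0006]))
well 122 [array([-22.,  -1.,  22.]), array([-96., -92., -68.]), array([41., 53., 63.])]
```

View pics/s6.png

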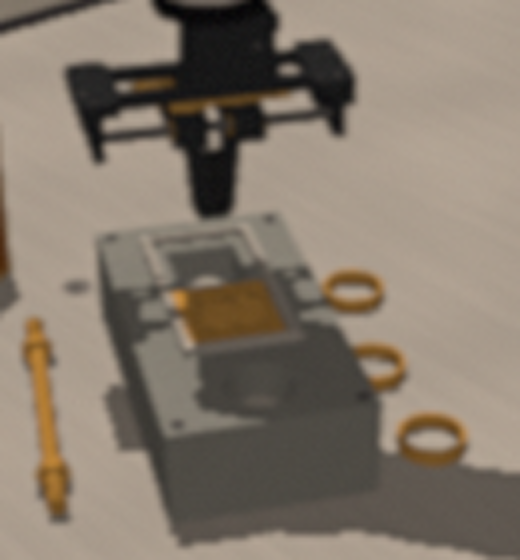

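The cover is fully open with the key visible in the well (crop pixel (210,280)), and the finger is above it. I descend into the well.

>>> step_arm:
  delta_pos:
    - [-0.1,0.1,1]
    - [-0.1,0.1,2]
    - [-0.1,0.1,3]
    - [-0.1,0.1,4]
    - [-0.1,0.1,4.8]
    - [-0.1,0.1,5.5]
    - [-0.1,0.1,5.5]
  rot:
    - [0,0,0]
    - [0,0,0]
    - [0,0,0]
    - [0,0,0]
    - [0,0,0]
    - [0,0,0]
    - [0,0,0]
  claw: [1,1,1,1,1,1,1]

```text
time: 7.48
ee_pos: [0.4692, -0.1452, 0.0231]
tcp_rot: [2.656, 1.671, -0.012]
wrist_force: [-0.2, 0.7, -0.6]
grip_width: 0.0003
```

```bash
python3 - <<'E'
from h import *
tip()
E
```

```text
t 7.53 counter xyz mm [ -1.8 -65.4  23.9] F_c [0.07 0.51 0.08] grip 0.0002
finger n 323 x [-27.  26.] ymed -53.2 zmin 60.2
plate y [-31.   38.6] ridge y med 23.6 73
```

>>> step_arm:
  delta_pos:
    - [0,0,0.4]
    - [0,0,0.7]
    - [0,0,1.0]
    - [0,0,1.0]
    - [0,0,1.0]
  rot:
    - [0,0,0]
    - [0,0,0]
    - [0,0,0]
    - [0,0,0]
    - [0,0,0]
  claw: [1,1,1,1,1]

```text
time: 7.95
ee_pos: [0.4701, -0.1456, 0.0141]
tcp_rot: [2.655, 1.67, -0.01]
wrist_force: [1.0, -0.6, 3.5]
grip_width: 0.0009
```

>>> step_arm:
  delta_pos:
    - [0,0,0.15]
    - [0,0,0.3]
    - [0,0,0.3]
    - [0,0,0.3]
  rot:
    - [0,0,0]
    - [0,0,0]
    - [0,0,0]
    - [0,0,0]
  claw: [1,1,1,1]

```text
time: 8.28
ee_pos: [0.4702, -0.1455, 0.0125]
tcp_rot: [2.656, 1.67, -0.008]
wrist_force: [-5.7, 2.4, 23.4]
grip_width: 0.0007
```

The 3.5 N at z 14.1 mm matches the spring, and 23 N at 12.5 mm is the hard stop, so the key is home. I hold it there for a little over a second.

>>> step_arm:
  delta_pos:
    - [0,0,0.1]
    - [0,0,0.1]
    - [0,0,0.1]
    - [0,0,0.1]
    - [0,0,0.1]
    - [0,0,0.1]
    - [0,0,0.1]
    - [0,0,0.1]
    - [0,0,0.1]
    - [0,0,0.1]
    - [0,0,0.1]
    - [0,0,0.1]
  rot:
    - [0,0,0]
    - [0,0,0]
    - [0,0,0]
    - [0,0,0]
    - [0,0,0]
    - [0,0,0]
    - [0,0,0]
    - [0,0,0]
    - [0,0,0]
    - [0,0,0]
    - [0,0,0]
    - [0,0,0]
  claw: [1,1,1,1,1,1,1,1,1,1,1,1]

```text
time: 9.28
ee_pos: [0.4702, -0.1455, 0.0126]
tcp_rot: [2.657, 1.67, -0.007]
wrist_force: [-3.2, 2.3, 18.7]
grip_width: 0.0006
```

>>> step_arm:
  delta_pos:
    - [0,0,-0.5]
    - [0,0,-1]
    - [0,0,-2]
    - [0,0,-3]
    - [0,0,-4.5]
    - [0,0,-6]
    - [0,0,-7.5]
    - [0,0,-7.5]
  rot:
    - [0,0,0]
    - [0,0,0]
    - [0,0,0]
    - [0,0,0]
    - [0,0,0]
    - [0,0,0]
    - [0,0,0]
    - [0,0,0]
  claw: [1,1,1,1,1,1,1,1]

```text
time: 9.95
ee_pos: [0.472, -0.1456, 0.0903]
tcp_rot: [2.655, 1.668, -0.002]
wrist_force: [0.9, -0.1, -0.5]
grip_width: 0.0004
```

```bash
python3 - <<'E'
from h import *
tip(); print(to(-.002,.052,.085),to(-.002,.052,.046))
E
```

```text
t 10.0 counter xyz mm [ -0.2 -64.6  89.1] F_c [ 0.54 -0.05 -0.13] grip 0.0005
finger n 173 x [-13.  17.] ymed -56.0 zmin 126.6
plate y [-27.9  38. ] ridge y med 23.8 71
(array([11.66, -0.19,  0.35]), array([ 0.0032,  0.0045, -0.001 ])) (array([11.67, -0.2 ,  4.25]), array([ 0.0032,  0.0045, -0.001 ]))
```

>>> step_arm:
  delta_pos:
    - [2.5,0,0]
    - [5.5,-0.1,0]
    - [8.5,-0.2,0]
    - [11,-0.2,0]
    - [11.4,-0.2,0.5]
    - [11.4,-0.2,2]
    - [11.4,-0.2,3.2]
    - [11.4,-0.2,4.2]
    - [11.4,-0.2,4.2]
    - [11.4,-0.2,4.2]
  rot:
    - [0,0,0]
    - [0,0,0]
    - [0,0,0]
    - [0,0,0]
    - [0,0,0]
    - [0,0,0]
    - [0,0,0]
    - [0,0,0]
    - [0,0,0]
    - [0,0,0]
  claw: [1,1,1,1,1,1,1,1,1,1]

```text
time: 10.83
ee_pos: [0.5182, -0.0428, 0.0459]
tcp_rot: [2.657, 1.668, -0.006]
wrist_force: [0.3, 0.1, 0.7]
grip_width: 0.0006
```

```bash
python3 - <<'E'
from h import *
tip("s7"); print(to(-.002,-.038,.046))
E
```

```text
t 10.88 counter xyz mm [-1.9 48.4 46.5] F_c [0.38 0.52 0.75] grip 0.0004
finger n 390 x [-27.  27.] ymed 60.3 zmin 80.0
plate y [-32.1  42.2] ridge y med 24.3 39
(array([-8.64,  0.01,  0.09]), array([ 0.0029,  0.005 , -0.0024]))
```

View pics/s7.png

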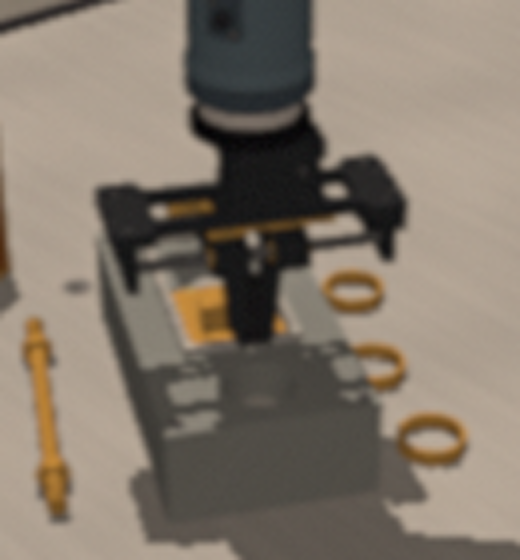

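The finger is in front of the ridge on its +y side, tip at crop pixel (252,340). I push the cover closed.

>>> step_arm:
  delta_pos:
    - [-0.6,0,0]
    - [-1.2,0,0]
    - [-1.8,0,0]
    - [-2.4,0,0]
    - [-3,0,0]
    - [-3.6,0,0]
    - [-4.2,0,0]
    - [-4.8,0,0]
    - [-5.4,0,0]
    - [-6,0,0]
    - [-6.5,0,0]
    - [-7,0,0]
  rot:
    - [0,0,0]
    - [0,0,0]
    - [0,0,0]
    - [0,0,0]
    - [0,0,0]
    - [0,0,0]
    - [0,0,0]
    - [0,0,0]
    - [0,0,0]
    - [0,0,0]
    - [0,0,0]
    - [0,0,0]
  claw: [1,1,1,1,1,1,1,1,1,1,1,1]

```text
time: 11.88
ee_pos: [0.4882, -0.1061, 0.0468]
tcp_rot: [2.657, 1.667, -0.004]
wrist_force: [1.4, 2.6, 3.1]
grip_width: 0.0003
```

```bash
python3 - <<'E'
from h import *
tip(); print(to(-.002,-.040,.046))
E
```

```text
t 11.93 counter xyz mm [ -2.1 -23.5  46.9] F_c [0.54 2.23 2.65] grip 0.0005
finger n 340 x [-27.  27.] ymed -10.3 zmin 82.1
plate y [-89.7 -14.5] ridge y med -32.4 35
(array([-1.65,  0.02,  0.1 ]), array([ 0.0029,  0.0058, -0.0037]))
```

>>> step_arm:
  delta_pos:
    - [-0.5,0,0]
    - [-1.0,0,0]
    - [-1.4,0,0]
    - [-1.6,0,0]
    - [-1.8,0,0]
    - [-1.9,0,0]
    - [-1.9,0,0]
  rot:
    - [0,0,0]
    - [0,0,0]
    - [0,0,0]
    - [0,0,0]
    - [0,0,0]
    - [0,0,0]
    - [0,0,0]
  claw: [1,1,1,1,1,1,1]

```text
time: 12.52
ee_pos: [0.4807, -0.1204, 0.047]
tcp_rot: [2.658, 1.672, 0.0]
wrist_force: [4.8, 13.4, 2.6]
grip_width: 0.0007
```

```bash
python3 - <<'E'
from h import *
tip()
E
```

```text
t 12.57 counter xyz mm [ -2.7 -38.2  47. ] F_c [-1.61 14.44  1.35] grip 0.0008
finger n 332 x [-28.  29.] ymed -26.9 zmin 82.9
plate y [-102.8  -30.7] ridge y med -48.5 31
```

The cover is on the closed stop: 14 N, ridge face at −48.5. I back off, lift and retreat towards +y.

>>> step_arm:
  delta_pos:
    - [0.6,0,0]
    - [1.2,0,-0.5]
    - [1.5,0,-2]
    - [1.5,0,-4.5]
    - [1.5,0,-8]
    - [1.5,0,-11]
    - [4,0,-14]
    - [8,0,-15]
    - [12,0,-15]
    - [16,0,-15]
    - [20,0,-15]
    - [23,0,-15]
  rot:
    - [0,0,0]
    - [0,0,0]
    - [0,0,0]
    - [0,0,0]
    - [0,0,0]
    - [0,0,0]
    - [0,0,0]
    - [0,0,0]
    - [0,0,0]
    - [0,0,0]
    - [0,0,0]
    - [0,0,0]
  claw: [1,1,1,1,1,1,1,1,1,1,1,1]

```text
time: 13.57
ee_pos: [0.5806, 0.0901, 0.1967]
tcp_rot: [2.656, 1.674, -0.0]
wrist_force: [0.3, 0.2, 1.3]
grip_width: 0.0009
```

>>> step_arm:
  delta_pos:
    - [3,0,0]
    - [6,0,0]
    - [9,0,0]
    - [9,0,0]
    - [9,0,0]
  rot:
    - [0,0,0]
    - [0,0,0]
    - [0,0,0]
    - [0,0,0]
    - [0,0,0]
  claw: [1,1,1,1,1]

```text
time: 13.98
ee_pos: [0.6192, 0.1721, 0.1959]
tcp_rot: [2.653, 1.676, -0.003]
wrist_force: [0.3, -1.8, 0.1]
grip_width: 0.0003
```

```bash
python3 - <<'E'
from h import *
where()
im,d=grab_frame("top"); W=world("top",d);h=cv2.cvtColor(im,cv2.COLOR_RGB2HSV)
c=W[...,:2]-C;cx=c@XC*1000;cy=c@YC*1000;z=W[...,2]*1000
b=(h[...,1]>110)&(h[...,0]>8)&(h[...,0]<35)&(abs(cx)<45)&(abs(cy)<130)&(z>65)
print("cover",b.sum(),[np.percentile(q[b],[1,50,99]).round(1) for q in(cx,cy,z)])
k=(abs(cx)<9)&(abs(cy-90)<9);print("lamp key z",np.median(z[k]))
cv2.imwrite("pics/t8.png",cv2.resize(im[...,::-1],(768,576)))
E
```

```text
t 13.98 counter xyz mm [ -4.3 285.4 195.9] F_c [ 1.02 -1.48  0.13] grip 0.0003
cover 739 [array([-32. ,   0.2,  33.8]), array([-101.6,  -67.4,  -32.9]), array([70.5, 75.3, 94.5])]
lamp key z 52.15515895253786
```

View pics/t8.png

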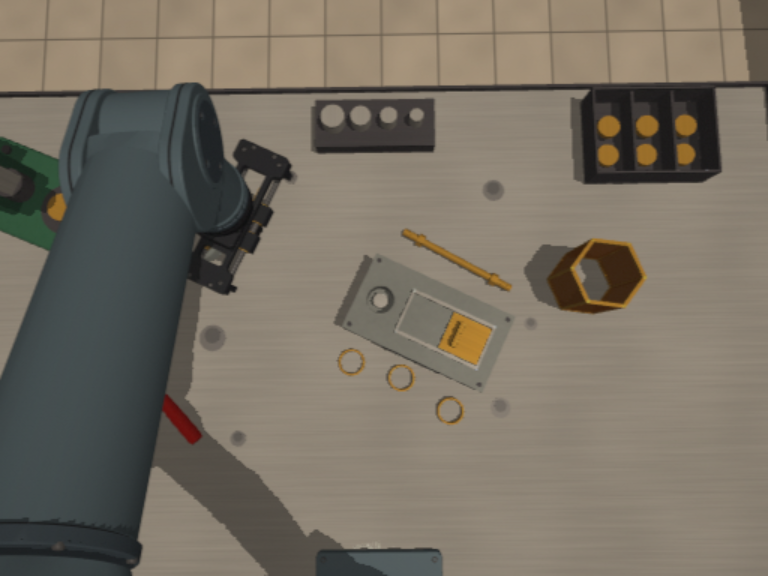

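The cover is closed at (466,336). The pipe, rings, shade and screwdriver handle are where they started. The jar is hidden under the arm. I hand in the job.

```bash
python3 - <<'E'
from bench import *
print(state()["wrist_force"]); print(close_job())
E
```

```text
[ 0.54494023 -0.89790473 -0.37246491]
the job is handed in; nothing more can be done
None
```

The job is done and handed in at about 14 s of the 58 s allowed. I slid the cover open to its end stop by the ridge and pressed the reset key home for a little over a second. Then I let the key up, slid the cover back to its closed stop and moved the arm clear.

**Final checks**
- **Cover:** its centre is at y −67.4 mm on the counter; closed is −67.
- **Reset key:** force rose along the spring curve (3.5 N at about 5 mm), then to a hard stop at about 20 N while held. I did not see it come back up, because the cover now hides it.
- **Lamp key:** its top is at z 52 mm, so it was not pressed.
- **Bystanders:** the rings, pipe, shade and screwdriver handle look unmoved in the last picture. The jar was hidden under the arm in that picture. I did not check it; the gripper stayed at about 0.2 m reported height on that side.
- **Contact at hand-in:** wrist force was about 1 N, so the arm was touching nothing.

**What disagreed:** the real fingertip sat 34 to 37 mm above the reported TCP. The camera depth showed it, and a trial push at the reported ridge height met nothing. I corrected for it in every later move.

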